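# Switch off and lock the platform shaker

## Robot

A 7-joint arm with a two-finger parallel gripper is mounted at the origin on the work surface. World frame = base frame: x ahead of the robot, y to its left, z up, the work surface at z = 0. Lengths are in mm, angles in rad, forces in N, time in s.
With the tool pointing down it reaches from about 400 to 875 mm from the base axis. Payload 4.4 kg.
Tool frame: the origin (TCP) lies at the very end of the fingers, on their centre line; the grasp point (between the pads) lies 19 mm behind it; z points along the fingers, x is the direction in which the jaws open and shut, and the axes are right-handed (so a half turn about z gives the same grasp; the last joint's range is limited). The gripper opens to 85 mm and grips with 20 to 120 N. Pads are 22 mm wide; open, the fingers measure 114 mm over their backs; the gripper's body (76 mm by 85 mm) begins 54 mm behind the grasp point. The pads swing forward as they close: fully open they stand 13 mm farther back than shut.
Start: joints at [-1.319, 0.628, 0.038, 1.517, -0.027, 0.996, -0.02], TCP at [203.087, 617.474, 231.313] pointing down, gripper open.
Joint ranges: [-3.06, 3.06], [-0.37, 2.12], [-1.25, 1.32], [0.18, 2.47], [-1.1, 4.24], [0.23, 1.98], [-2.94, 2.94]. Speed limits (rad/s): [2.57, 2.57, 3.14, 3.14, 3.14, 3.14, 3.14].

## Interface

Orientations are given as [roll, pitch, yaw] about the fixed x, y, z axes, in that order (R = Rz(yaw) Ry(pitch) Rx(roll)).
In Python, from cell import ctrl, get_image, job, models gives the robot as it stands.
- The arm moves only by the tool move_arm, never from a script. Its argument "moves" is a list that holds one entry, the list of rows, each a list of 6 numbers: the shift along the tool's x, y, z in m, then the turn, a rotation vector about the tool's x, y, z in rad. A call has 1 to 20 rows; each row is the pose to reach, as a shift and turn from the pose commanded when the call began, along the tool's axes at that moment; what a row does not reach only later rows make up. A row lasts 1/8 s, in which the tool goes at most 62.5 mm and 10.7 degrees, less where a joint would pass 70% of its speed; a pose out of reach is approached as far as the arm can. A call with a gripper value outside its range is refused whole. "jaw" is the opening, from 0 (shut) to 1 (fully open), set as the call begins (left out, the last holds). The fingers move at their own pace and stop on an object; the grip force is fixed at half the most. Time passes only in rows, so rows that repeat a pose let the fingers close. It gives the time, the measured TCP pose, the force and the opening at its end, in the units of the state.
- ctrl.read_state(): the state, without advancing time (a new reading comes with each control period).
- get_image(name): name is "scene" or "top"; returns a dict with "color" (384x512x3 uint8, blue, green, red), "fov_y" (degrees; the focal length in pixels is half the picture's height over the tangent of half this angle, whatever the lens; pixels are square), "cx", "cy" (the principal point, pixels), "origin" and "orientation" of the camera in the world. Camera axes: x right, y up, looking along -z (the intrinsics and any distortion apply to the point x, -y, -z); pixel columns grow to the right and rows downward; lengths in mm; the calibration is good to about 2 mm. A picture is of the moment at which its call begins. There is no depth.
- job.finish_job(): hands the job in, once; it reports no verdict.
Trained networks look in the newest picture that a camera, given by its name, has taken for a name from the list of things; names that differ only in an ending like _2 or _b are one class to them, and where a whole thing is asked for, a point or a joint stands for the part that bears it (a point fixed in the world has none). Each returns a list of dicts, best first, with "score" (0 to 1); they miss things now and then, are a little off and sometimes report something else, mostly with a low value. They report only what shows in the picture. A call takes as long as a camera call.
- models.cut_out(camera, thing): "pixels" (384x512 bool, what is visible of it) and "uv" ([column, row] in pixels, amid what is visible of it).
- models.place_of(camera, thing): "uv" ([column, row] in pixels: a listed point, or the origin of a listed thing).
The state is a dict: "clock": time; "qpos": joint angles; "qd": joint speeds; "tau": joint torques, N m; "eef_pos": TCP position; "tool_rot": TCP orientation; "force": force on the tool from outside, world axes, zero at the start; "torque": the same for the moment, N m; "width": finger opening in mm.
Only numpy, scipy, OpenCV 4.12 (cv2) and the standard library are available. Lean on these libraries where they do the work, as an engineer would, in place of code of your own. Each camera call takes 0.05 s, during which the arm holds its last target.

## Task

Shut down the lab's platform shaker: set both drive toggles on its front deck to the centre off position, bringing each one back from its own side and never throwing it across to the opposite side. With both off, take the lock pin from its wooden block and press it fully home, upright with its collar flush, in the blind hole in the platform, and let go. Leave the flask, the beaker and the two measuring cylinders standing where they are.

Things in the scene. Friction and masses are not known exactly. Their poses are not given: they have to be found in the camera images.
- shaker: White bench shaker, fixed, 280 mm deep (its x from -130 to +150 mm), 220 mm wide (y +/-110 mm). Origin on the bench under it; x points away from the operator's side, z up. Front deck 65 mm high (x -130 to 0 mm) with the two toggles at x -80, y +/-50 mm. Behind it the aluminium platform, top 100 mm high, x 0 to 150 mm.
- toggle_a (a joint): Lever angle in rad of one three-position toggle; 0 = upright = centre off, positive = leaning to the shaker's +x (forward), negative = to -x (reverse). Stops at +/-0.38; starts at the positive (forward) stop. Let go within 0.17 of 0 it snaps to 0; beyond 0.19 it snaps to the nearer stop. Some 3 N at the tip moves it out of any of the three. It may be the left or right one.
- toggle_b (a joint): Lever angle in rad of one three-position toggle; 0 = upright = centre off, positive = leaning to the shaker's +x (forward), negative = to -x (reverse). Stops at +/-0.38; starts at the negative (reverse) stop. Let go within 0.17 of 0 it snaps to 0; beyond 0.19 it snaps to the nearer stop. Some 3 N at the tip moves it out of any of the three. It may be the left or right one.
- toggle_a_tip (a point): Centre of the lever's round top, on its axis, 50 mm from the pivot (lever ends 6 mm beyond). Steel bat lever, 13 mm thick over its top 15 mm, tapering to 9 mm near the foot; z axis along the lever, outward, y axis = hinge axis.
- toggle_b_tip (a point): Centre of the lever's round top, on its axis, 50 mm from the pivot (lever ends 6 mm beyond). Steel bat lever, 13 mm thick over its top 15 mm, tapering to 9 mm near the foot; z axis along the lever, outward, y axis = hinge axis.
- toggle_a_pivot (a point): Pivot of this lever, fixed; 12 mm above the shaker's deck (77 mm above the bench). x axis = swing direction (shaker's x), y axis = hinge axis.
- toggle_b_pivot (a point): Pivot of this lever, fixed; 12 mm above the shaker's deck (77 mm above the bench). x axis = swing direction (shaker's x), y axis = hinge axis.
- lock_hole (a point): Centre of the mouth of the blind lock hole in the platform's top face (height 100 mm), 25 mm behind the platform's front edge, midway across. Hole 14 mm in diameter, 26 mm deep, sharp edge without chamfer, straight down; z axis up.
- lock_pin: Steel lock pin with an aluminium knob, 60 g, turned round about its z axis (up). Origin on the axis at the underside of the collar. Below: plain shank 12 mm in diameter, 22 mm long, flat end. Collar 26 mm in diameter, 4 mm thick. Above it the plain round knob, 20 mm in diameter, from 4 to 34 mm over the origin: grip it there. Starts loosely in the block's hole, collar on its top.
- keeper: Wooden keeper block, fixed, 60 x 60 x 34 mm high, origin under its centre, with a 15 mm hole 27 mm deep in the middle of its top, where the pin starts. It stands to the left or the right of the shaker; the beaker stands on the other side.
- measure_tall: Measuring cylinder, loose, 240 mm high, 38 mm in diameter, foot 72 mm in diameter; origin under its foot. Bystander.
- measure_short: Measuring cylinder, loose, 190 mm high, 32 mm in diameter, foot 72 mm in diameter; origin under its foot. Bystander.
- beaker: Glass beaker, loose, 90 mm high, 68 mm in diameter, origin under its base. Bystander.
- flask: Conical amber flask, loose on the rear of the platform, 90 mm high, 60 mm in diameter at the base, neck 28 mm; origin under its base. Bystander.

How it is judged (in metres and radians):
On the way, in this order (a step that is already met when the one before it is completed fails the run):
1. both toggles stand in the centre off detent (value of joint toggle_a between -0.08 and 0.08 rad and value of joint toggle_b between -0.08 and 0.08 rad), for 0.3 s.
2. the lock pin is pressed home in the hole by the gripper (all of step 1 and z of lock_pin in the frame of lock_hole between -0.003 and 0.0025 m and horizontal distance between lock_pin and lock_hole below 0.003 m and angle between lock_pin's own z axis and vertical below 0.06 rad and contact force between the fingers and lock_pin above 0.5 N), for 0.1 s.
At the end, for the whole second after the job is handed in: Both toggles within 0.08 rad of centre, the lock pin at rest in the platform's hole: collar within 2.5 mm of the platform's top, axis within 3 mm of the hole's, upright within 0.06 rad; the flask, beaker and measuring cylinders upright (within 0.4 rad) and within 30 mm of where they were (all of step 1 and z of lock_pin in the frame of lock_hole between -0.003 and 0.0025 m and horizontal distance between lock_pin and lock_hole below 0.003 m and angle between lock_pin's own z axis and vertical below 0.06 rad and linear speed of lock_pin below 0.02 m/s and not (distance of measure_tall from where it was at the start of the episode above 0.03 m or angle between measure_tall's own z axis and vertical above 0.4 rad) and not (distance of measure_short from where it was at the start of the episode above 0.03 m or angle between measure_short's own z axis and vertical above 0.4 rad) and not (distance of beaker from where it was at the start of the episode above 0.03 m or angle between beaker's own z axis and vertical above 0.4 rad) and not (distance of flask from where it was at the start of the episode above 0.03 m or angle between flask's own z axis and vertical above 0.4 rad)); the robot touches nothing.
It fails at once if a toggle was thrown across to the opposite side (value of joint toggle_a below -0.3 rad or value of joint toggle_b above 0.3 rad).
It fails at once if the tall measuring cylinder was moved by more than 30 mm or tipped (distance of measure_tall from where it was at the start of the episode above 0.03 m or angle between measure_tall's own z axis and vertical above 0.4 rad).
It fails at once if the short measuring cylinder was moved by more than 30 mm or tipped (distance of measure_short from where it was at the start of the episode above 0.03 m or angle between measure_short's own z axis and vertical above 0.4 rad).
It fails at once if the beaker was moved by more than 30 mm or tipped (distance of beaker from where it was at the start of the episode above 0.03 m or angle between beaker's own z axis and vertical above 0.4 rad).
It fails at once if the flask was moved by more than 30 mm or tipped (distance of flask from where it was at the start of the episode above 0.03 m or angle between flask's own z axis and vertical above 0.4 rad).
It also fails if it takes over 64 s, if anything falls off the work surface, if the arm or the gripper's body presses on something with over 40 N, if the wrist force passes 120 N, or if a joint passes its speed limit or range.

## Working session

There is one attempt and no reset: what is moved stays moved. The work goes in short steps, Python scripts to look and compute and a tool call to move; the robot and the scene stay as the last step left them, time stands still between calls to the robot, and variables do not carry over. Pictures are saved under pics/ and viewed, and the job is handed in when it is done.

Besides the shell and the picture viewer there is one more tool, called after "Call:" by a JSON object that holds its "api" and its "payload". move_arm: Moves the arm, as the interface text tells. Its arguments: {"type":"object","properties":{"moves":{"type":"array","items":{"type":"array","items":{"type":"array","items":{"type":"number"}}}},"jaw":{"type":"number"}},"required":["moves"]}

```bash
mkdir -p pics; python3 - <<'E'
from cell import ctrl,get_image,models
import cv2
s=ctrl.read_state(); print({k:s[k] for k in('clock','eef_pos','tool_rot','force','width')})
for c in('scene','top'):
    im=get_image(c); cv2.imwrite(f'pics/{c}0.png',im['color'])
    print(c,{k:im[k] for k in im if k!='color'})
    for t in['toggle_a_tip','toggle_a_pivot','lock_hole','lock_pin','keeper','shaker','measure_tall','measure_short','beaker','flask']:
        print(t,[(round(r['score'],2),[round(float(x),1) for x in r['uv']]) for r in models.place_of(c,t)][:4])
print(ctrl.read_state()['clock'])
E
```

```text
{'clock': 0.0, 'eef_pos': array([202.8508114 , 616.87585492, 230.38843289]), 'tool_rot': array([3.14156323e+00, 1.89690296e-03, 1.25309405e+00]), 'force': array([ 0.43398565, -0.22809446, -0.22140614]), 'width': 85.2608804587595}
scene {'fov_y': 52.226862288973216, 'cx': 254.58918034349722, 'cy': 192.60976836406252, 'origin': array([1290.34629993, -147.9933179 ,  659.93246647]), 'orientation': array([0.93557856, 0.01662465, 1.34901114])}
toggle_a_tip [(0.46, [294.1, 178.1])]
toggle_a_pivot [(0.54, [292.6, 190.9])]
lock_hole [(0.91, [272.5, 211.1])]
lock_pin [(0.68, [126.9, 208.3])]
keeper [(0.96, [131.3, 222.9])]
shaker [(0.73, [274.2, 231.5])]
measure_tall [(0.59, [364.1, 218.4])]
measure_short [(0.78, [126.5, 259.1])]
beaker [(0.62, [349.3, 181.0])]
flask [(0.61, [261.8, 236.5])]
top {'fov_y': 48.28957481612509, 'cx': 258.0653281616298, 'cy': 194.6931363991999, 'origin': array([ 444.71020592,  -13.18620438, 1115.39606509]), 'orientation': array([ 0.12768868,  0.03590193, -1.59610985])}
toggle_a_tip [(0.56, [218.8, 203.3]), (0.31, [219.4, 215.3])]
toggle_a_pivot [(0.69, [219.9, 214.7]), (0.31, [386.4, 189.3])]
lock_hole [(0.77, [249.2, 180.0])]
lock_pin [(0.51, [389.0, 240.5])]
keeper [(0.98, [387.9, 244.7])]
shaker [(0.96, [247.9, 192.0]), (0.49, [219.1, 214.5])]
measure_tall [(0.85, [155.9, 193.4])]
measure_short [(0.6, [383.8, 186.3])]
beaker [(0.73, [143.7, 263.3]), (0.58, [218.3, 214.8])]
flask [(0.64, [268.4, 139.8])]
1.1
```

```bash
python3 - <<'E'
import cv2
for c in('scene','top'):
    im=cv2.imread(f'pics/{c}0.png')
    cv2.imwrite(f'pics/{c}0b.png',cv2.resize(im[110:310,100:420] if c=='top' else im[110:310,90:410],(800,500),interpolation=cv2.INTER_CUBIC))
E
```

```text
(no output)
```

View pics/scene0.png

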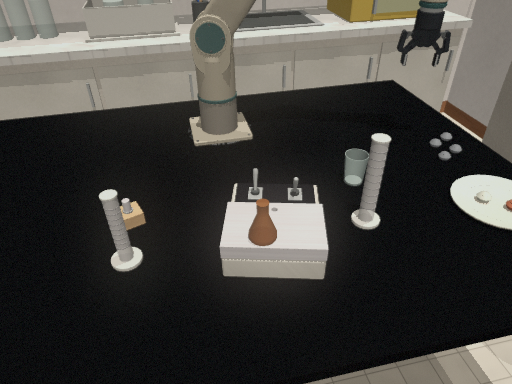

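View pics/top0.png

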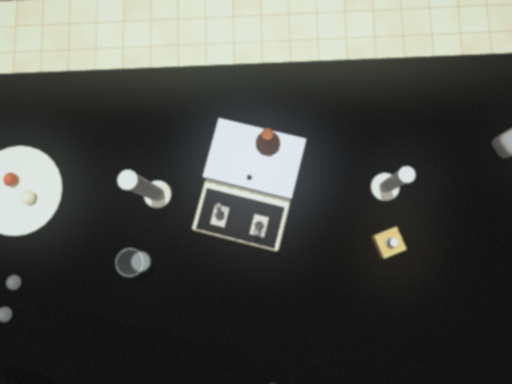

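```bash
ls pics
```

```text
scene0.png
scene0b.png
top0.png
top0b.png
```

View pics/top0b.png

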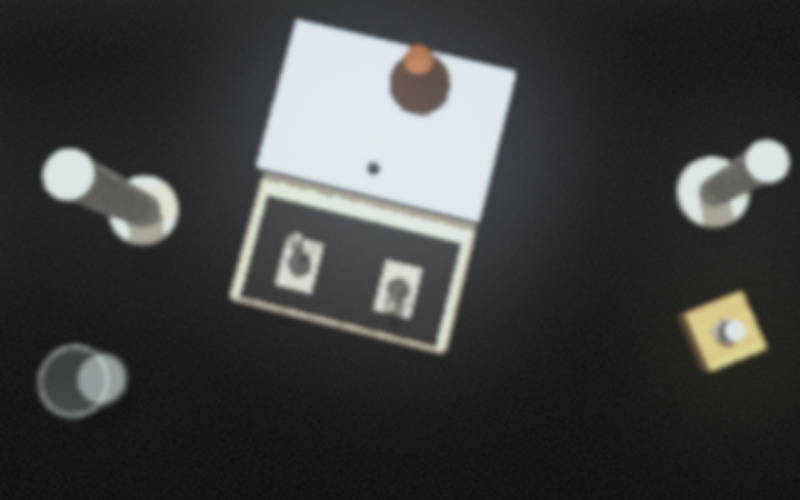

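View pics/scene0b.png

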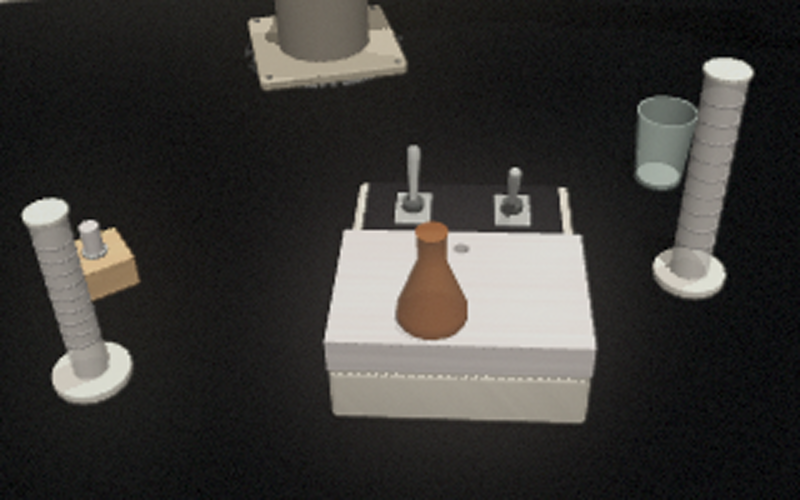

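```bash
cat > h.py <<'E'
import numpy as np,cv2
from scipy.spatial.transform import Rotation as R
def cam(im):
    f=192/np.tan(np.radians(im['fov_y'])/2)
    return dict(f=f,cx=im['cx'],cy=im['cy'],o=np.array(im['origin']),R=R.from_euler('xyz',im['orientation']).as_matrix())
def ray(c,uv):
    d=np.array([(uv[0]-c['cx'])/c['f'],-(uv[1]-c['cy'])/c['f'],-1.]); return c['R']@d
def atz(c,uv,z):
    d=ray(c,uv); return c['o']+d*(z-c['o'][2])/d[2]
def proj(c,p):
    q=c['R'].T@(np.array(p)-c['o']); return np.array([c['cx']-c['f']*q[0]/q[2], c['cy']+c['f']*q[1]/q[2]])
def tri(cs,uvs):
    A=np.zeros((3,3));b=np.zeros(3)
    for c,uv in zip(cs,uvs):
        d=ray(c,uv);d/=np.linalg.norm(d);M=np.eye(3)-np.outer(d,d);A+=M;b+=M@c['o']
    return np.linalg.solve(A,b)
E
python3 - <<'E'
from h import *
from cell import get_image,models
T=get_image('top');S=get_image('scene');t=cam(T);s=cam(S)
np.set_printoptions(precision=1,suppress=True)
# platform quad in top
def quad(im,th,poly=None):
    g=cv2.cvtColor(im,cv2.COLOR_BGR2GRAY)
    m=(g>th).astype(np.uint8)
    n,l,st,ce=cv2.connectedComponentsWithStats(m)
    return g,l,st
g,l,st=quad(T['color'],170)
k=l[160,240];m=(l==k).astype(np.uint8);print('area',m.sum(),st[k])
cr=np.array([(296,19),(516,71),(479,221),(257,167)])/2.5+[100,110]
P=[atz(t,u,100)[:2] for u in cr];P=np.array(P);print(P)
print('sides',[np.linalg.norm(P[i]-P[(i+1)%4]) for i in range(4)])
cs=np.array([(345,232),(581,235),(592,346),(328,342)])/2.5+[90,110]
Q=np.array([atz(s,u,100)[:2] for u in cs]);print(Q)
print('sides',[np.linalg.norm(Q[i]-Q[(i+1)%4]) for i in range(4)])
for n,h in dict(lock_hole=100,keeper=0,lock_pin=34,measure_tall=0,measure_short=0,beaker=0,flask=100,shaker=0).items():
    a=models.place_of('top',n);b=models.place_of('scene',n)
    if a: print(n,'top',atz(t,a[0]['uv'],h),end=' ')
    if b: print('scene',atz(s,b[0]['uv'],h),end=' ')
    if a and b: print('tri',tri([t,s],[a[0]['uv'],b[0]['uv']]))
E
```

```text
area 5054 [ 203  118  103   80 5054]
[[ 769.8  112.6]
 [ 710.  -100.6]
 [ 564.7  -59.7]
 [ 623.6  152.4]]
sides [np.float64(221.47248273531685), np.float64(150.8929083761073), np.float64(220.1317257523968), np.float64(151.55648237454213)]
[[571.3 -59. ]
 [628.3 152.2]
 [766.8 109.4]
 [711.9 -96.7]]
sides [np.float64(218.6857623826278), np.float64(144.94653428045615), np.float64(213.25647902801612), np.float64(145.60299228262656)]
lock_hole top [614.4  39.1 100. ] scene [624.3  34.  100. ] tri [615.4  38.   92.4]
keeper top [ 450.6 -299.7    0. ] scene [ 460.3 -311.7    0. ] tri [ 450.6 -308.    -9.1]
lock_pin top [ 449. -301.   34.] scene [ 440.8 -313.    34. ] tri [ 448.9 -305.8   38.5]
measure_tall top [591.7 295.1   0. ] scene [588.4 287.7   0. ] tri [590.2 290.8   1.7]
measure_short top [ 596.7 -304.8    0. ] scene [ 597.2 -311.4    0. ] tri [ 597.  -308.3   -1. ]
beaker top [423.3 325.9   0. ] flask top [709.6   2.2 100. ] scene [701.7 -13.4 100. ] tri [706.9  -6.1 104.2]
shaker top [603.1  51.5   0. ] scene [588.2  44.1   0. ] tri [600.5  45.9  11.1]
```

```bash
cat >> h.py <<'E'
def edgefit(g,c,corners,h):
    """refine 4 corners of bright quad: subpixel gradient along each side normal, line fits, intersect"""
    g=cv2.GaussianBlur(g.astype(np.float32),(0,0),0.8);L=[]
    for i in range(4):
        a,b=corners[i],corners[(i+1)%4];d=(b-a)/np.linalg.norm(b-a);n=np.array([-d[1],d[0]]);pts=[]
        for f in np.linspace(.12,.88,40):
            p=a+(b-a)*f;o=np.linspace(-3.5,3.5,57)
            q=(p+o[:,None]*n).astype(np.float32)
            v=cv2.remap(g,q[None,:,0],q[None,:,1],cv2.INTER_LINEAR)[0]
            gr=np.abs(np.gradient(v));k=gr.argmax();w=gr*(np.abs(np.arange(57)-k)<9);pts.append(p+n*(w@o)/w.sum())
        pts=np.array(pts,np.float32);vx,vy,x0,y0=cv2.fitLine(pts,cv2.DIST_HUBER,0,.01,.01).ravel();L.append((np.array([x0,y0]),np.array([vx,vy])))
    out=[]
    for i in range(4):
        (p,d),(q,e)=L[i-1],L[i]
        t=np.linalg.solve(np.array([d,-e]).T,q-p);out.append(p+d*t[0])
    return np.array(out)
def fitpose(P,M):
    Pc,Mc=P.mean(0),M.mean(0);H=(M-Mc).T@(P-Pc);th=np.arctan2(H[0,1]-H[1,0],H[0,0]+H[1,1])
    r=np.array([[np.cos(th),-np.sin(th)],[np.sin(th),np.cos(th)]]);o=Pc-r@Mc
    return o,th,np.abs((M@r.T+o)-P).max()
E
python3 - <<'E'
from h import *
from cell import get_image
T=get_image('top');S=get_image('scene');t=cam(T);s=cam(S)
np.set_printoptions(precision=2,suppress=True)
M={'t':np.array([(150,110),(150,-110),(0,-110),(0,110)]),'s':np.array([(0,-110),(0,110),(150,110),(150,-110)])}
cr={'t':np.array([(296,19),(516,71),(479,221),(257,167)])/2.5+[100,110],'s':np.array([(345,232),(581,235),(592,346),(328,342)])/2.5+[90,110]}
for k,I,c,hw in(('t',T,t,(249.2,178)),('s',S,s,(274.5,209.5))):
    g=cv2.cvtColor(I['color'],cv2.COLOR_BGR2GRAY)
    e=edgefit(g,c,cr[k],100);P=np.array([atz(c,u,100)[:2] for u in e])
    print(k,e.tolist(),'\nsides',[round(float(np.linalg.norm(P[i]-P[(i+1)%4])),1) for i in range(4)])
    o,th,r=fitpose(P,M[k].astype(float));ax=np.array([np.cos(th),np.sin(th)])
    print('origin',o,'yaw',th,'res',r,'hole',o+25*ax)
    u,v=map(int,hw);w=g[v-7:v+8,u-8:u+9].astype(float);d=np.clip(np.median(w)-10-w,0,None)
    yy,xx=np.mgrid[v-7:v+8,u-8:u+9];
    if k=='s': d[:4]=0
    hc=np.array([(d*xx).sum(),(d*yy).sum()])/d.sum();print('blob',hc,atz(c,hc,100));print(w.astype(int)) if k=='s' else 0
E
```

```text
t [[217.91188049316406, 117.07318878173828], [306.23553466796875, 137.93910217285156], [291.505615234375, 198.08583068847656], [201.77450561523438, 175.8382110595703]] 
sides [222.3, 151.2, 222.8, 150.9]
origin [596.28  47.54] yaw -0.2743930076195292 res 1.4528012276909976 hole [620.35  40.77]
blob [248.87 177.03] [619.54  41.02 100.  ]
s [[227.21627807617188, 201.11032104492188], [321.90234375, 203.07496643066406], [328.1053161621094, 249.06072998046875], [218.97247314453125, 246.23194885253906]] 
sides [220.4, 150.1, 220.4, 150.5]
origin [594.72  46.23] yaw -0.27655748954520504 res 0.30964051525810987 hole [618.77  39.41]
blob [268.46 210.71] [622.22  25.35 100.  ]
[[118 119 119 109  96  94  94  94  96  94  94  94  95  95  95  63  58]
 [123 120 122 186 206 207 208 208 207 208 208 208 207 207 208 207 207]
 [121 123 108 207 213 214 214 215 214 215 215 215 215 215 215 215 214]
 [125 109 111 209 213 213 214 213 213 212 213 213 212 213 213 214 213]
 [ 88  84 116 211 215 215 215 214 215 214 214 214 215 214 215 215 215]
 [ 86  84 117 209 214 213 213 192 190 201 213 214 214 214 214 215 215]
 [ 89  86 118 208 213 200 162 157 156 155 165 193 211 213 214 213 214]
 [ 89  87 120 210 214 179 148 152 153 149 137 169 212 214 215 216 215]
 [ 92  90 123 210 214 196 166 153 150 147 135 187 214 216 215 215 215]
 [ 93  93 122 210 215 214 212 198 197 196 209 213 216 216 216 216 215]
 [ 94  94 123 211 214 216 215 214 213 213 215 215 215 215 214 215 215]
 [ 97  96 126 211 215 215 214 215 215 216 216 216 216 216 215 215 216]
 [ 99  97  98 209 214 213 213 215 214 214 214 214 215 215 214 215 214]
 [100  98  97 166 212 215 215 215 216 216 215 216 215 216 216 215 215]
 [105 102  97 104 210 215 215 215 216 216 215 216 216 217 216 216 216]]
```

Call:
{"api": "move_arm", "payload": {"moves": [[[-0.031,0.039,0,0,0,0.127],[-0.062,0.078,0,0,0,0.255],[-0.093,0.117,0,0,0,0.382],[-0.124,0.156,0,0,0,0.51],[-0.155,0.195,0,0,0,0.637],[-0.187,0.234,0,0,0,0.765],[-0.218,0.273,0,0,0,0.892],[-0.249,0.312,0,0,0,1.019],[-0.28,0.352,0,0,0,1.147],[-0.311,0.391,0,0,0,1.274],[-0.342,0.43,0,0,0,1.402],[-0.373,0.469,0,0,0,1.529],[-0.373,0.469,0,0,0,1.529],[-0.373,0.469,0,0,0,1.529]]], "jaw": 1}}

```text
clock: 3.85
eef_pos: [531.6, 117.3, 231.1]
tool_rot: [-3.141, 0.001, -0.275]
force: [-0.0, -0.1, 0.8]
width: 85.4
```

Call:
{"api": "move_arm", "payload": {"moves": [[[0,0,0.045,0,0,0],[0,0,0.085,0,0,0],[0,0,0.11,0,0,0],[0,0,0.125,0,0,0],[0,0,0.125,0,0,0]]], "jaw": 1}}

```text
clock: 4.47
eef_pos: [531.2, 117.5, 105.7]
tool_rot: [3.141, 0.002, -0.274]
force: [0.2, -0.3, 0.9]
width: 85.6
```

```bash
python3 - <<'E'
from cell import get_image
import cv2
S=get_image('scene')['color'];T=get_image('top')['color']
a=cv2.resize(S[130:260,210:340],(400,400));b=cv2.resize(T[110:260,190:340],(400,400))
cv2.imwrite('pics/1.png',cv2.hconcat([a,b]))
E
```

```text
(no output)
```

View pics/1.png

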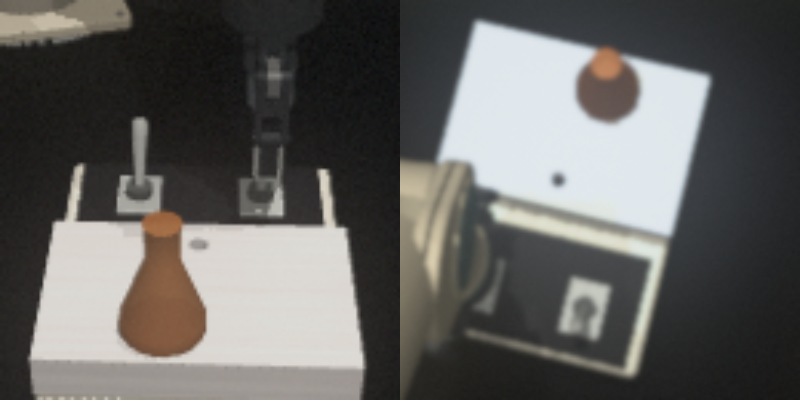

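The picture shows the open jaws over the left toggle (crop about (265,170)), with the lever between them. The right toggle and the hole are clear. I'll close to a narrow gap to centre the lever.

Call:
{"api": "move_arm", "payload": {"moves": [[[0,0,0,0,0,0],[0,0,0,0,0,0],[0,0,0,0,0,0],[0,0,0,0,0,0],[0,0,0,0,0,0],[0,0,0,0,0,0]]], "jaw": 0.2}}

```text
clock: 5.32
eef_pos: [531.1, 116.7, 105.9]
tool_rot: [3.141, 0.002, -0.276]
force: [-1.5, 1.0, 0.2]
width: 17.5
```

Call:
{"api": "move_arm", "payload": {"moves": [[[0,0,0,0,0,0],[0,0,0,0,0,0],[0,0,0,0,0,0],[0,0,-0.03,0,0,0],[0,0,-0.055,0,0,0],[0,0.05,-0.055,0,0,0],[0,0.1,-0.055,0,0,0],[0,0.1,-0.055,0,0,0],[0,0.1,-0.025,0,0,0],[0,0.1,0,0,0,0],[0,0.1,0,0,0,0]]], "jaw": 1}}

```text
clock: 6.7
eef_pos: [503.7, 21.3, 104.9]
tool_rot: [3.141, 0.004, -0.275]
force: [-0.2, -0.3, 1.1]
width: 85.5
```

```bash
python3 - <<'E'
from cell import get_image
import cv2
S=get_image('scene')['color'];T=get_image('top')['color']
a=cv2.resize(S[130:260,210:340],(400,400));b=cv2.resize(T[110:260,190:340],(400,400))
cv2.imwrite('pics/2.png',cv2.hconcat([a,b]))
E
```

```text
(no output)
```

View pics/2.png

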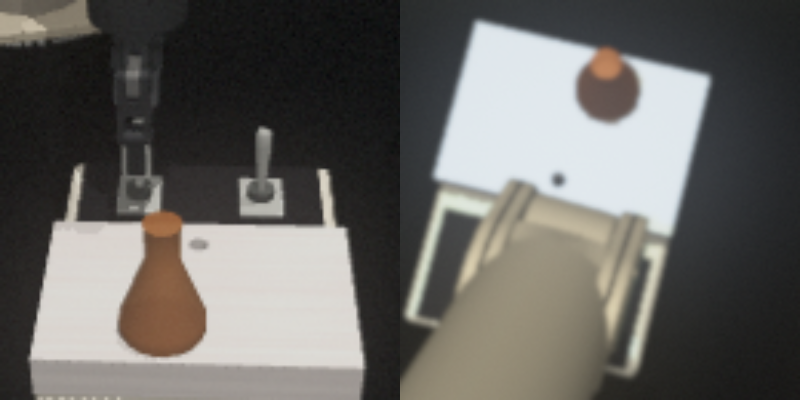

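The left toggle now stands upright (tip at crop (263,132)), and the jaws straddle the right one.

Call:
{"api": "move_arm", "payload": {"moves": [[[0,0,0,0,0,0],[0,0,0,0,0,0],[0,0,0,0,0,0],[0,0,0,0,0,0],[0,0,0,0,0,0],[0,0,0,0,0,0]]], "jaw": 0.2}}

```text
clock: 7.55
eef_pos: [505.3, 20.2, 106.4]
tool_rot: [-3.142, -0.001, -0.276]
force: [-0.1, 0.4, -0.7]
width: 17.1
```

Call:
{"api": "move_arm", "payload": {"moves": [[[0,0,0,0,0,0],[0,0,0,0,0,0],[0,0,0,0,0,0],[0,0,-0.03,0,0,0],[0,0,-0.075,0,0,0],[0,0,-0.125,0,0,0],[0,0,-0.125,0,0,0]]], "jaw": 1}}

```text
clock: 8.43
eef_pos: [507.3, 20.2, 234.7]
tool_rot: [-3.139, -0.007, -0.276]
force: [-0.2, -0.5, -1.0]
width: 85.7
```

```bash
python3 - <<'E'
from h import *
from cell import get_image,models
T=get_image('top');S=get_image('scene');t=cam(T);s=cam(S)
np.set_printoptions(precision=1,suppress=True)
a=cv2.resize(S['color'][180:250,100:170],(400,400));b=cv2.resize(T['color'][215:270,365:420],(400,400))
c=cv2.resize(S['color'][130:260,210:340],(400,400))
cv2.imwrite('pics/3.png',cv2.hconcat([a,b]));cv2.imwrite('pics/3c.png',c)
print(T['color'][232:256,380:402].min(2))
for n,c,I in(('top',t,T),('scene',s,S)):
    for th in('lock_pin','keeper'):
        r=models.cut_out(n,th)
        if r:
            m=r[0]['pixels'];ys,xs=np.nonzero(m);print(n,th,r[0]['score'],m.sum(),xs.min(),xs.max(),ys.min(),ys.max(),xs.mean(),ys.mean())
E
```

```text
[[ 83  96 109 119 127 132 134 139 139 139 140 139 140 138 138 137 137 131
  113  86  55  37]
 [112 122 130 134 137 137 139 139 139 139 139 139 139 140 139 139 139 136
  126 101  69  45]
 [131 136 138 139 139 139 140 140 139 139 139 139 140 140 140 140 139 140
  133 118  88  56]
 [138 140 141 140 140 140 140 140 139 140 141 140 141 141 141 141 142 144
  140 129 105  71]
 [141 142 141 141 141 141 140 139 140 145 148 149 148 147 145 146 145 144
  142 138 119  88]
 [143 142 141 141 141 142 142 145 146 151 157 162 165 168 166 158 149 144
  143 140 129 101]
 [142 141 141 141 143 146 153 156 152 148 157 175 194 204 200 186 168 154
  146 141 133 113]
 [142 142 142 142 143 150 159 159 144 142 165 193 212 219 220 213 195 172
  152 142 135 119]
 [143 144 144 143 145 153 159 147 129 139 175 205 218 221 221 221 215 192
  163 147 139 128]
 [145 144 144 142 145 156 157 135 118 141 181 213 220 221 222 221 220 204
  174 151 142 135]
 [144 143 142 140 142 155 156 133 114 141 182 213 220 221 222 222 222 208
  178 153 143 140]
 [141 141 141 139 141 152 154 133 111 132 174 207 218 221 221 221 220 202
  1
[... 646 characters left out ...]
5
  144 141 136 131]
 [ 90 115 132 137 137 138 137 138 138 140 140 142 143 144 146 146 144 140
  133 124 111 100]
 [ 79 105 126 135 138 137 138 141 140 143 144 145 145 145 141 137 131 122
  106  89  75  64]
 [ 69  92 118 133 138 139 141 144 144 146 145 144 140 134 123 111 101  86
   69  53  44  38]
 [ 62  82 108 129 139 143 144 146 145 143 138 134 122 105  89  73  62  53
   43  38  31  31]
 [ 55  71  97 123 140 144 145 142 135 127 115 103  88  69  55  45  38  35
   31  32  30  30]]
top lock_pin 0.66 96 386 397 237 246 391.3541666666667 241.5
scene lock_pin 0.72 109 122 131 199 213 126.09174311926606 205.88990825688074
scene keeper 0.59 331 123 143 202 228 133.65558912386706 216.9939577039275
```

View pics/3.png

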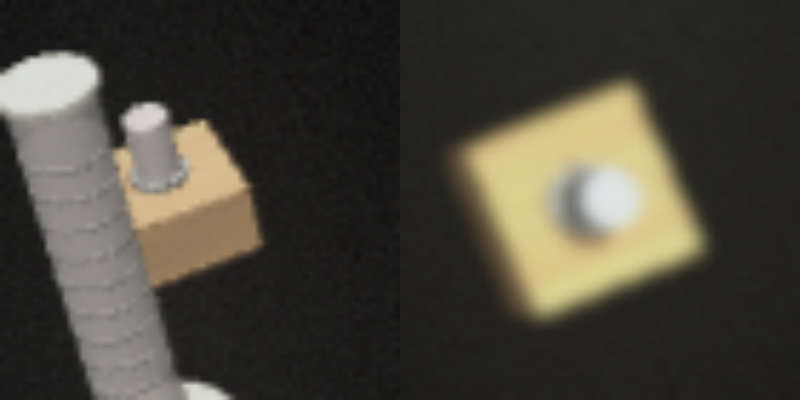

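View pics/3c.png

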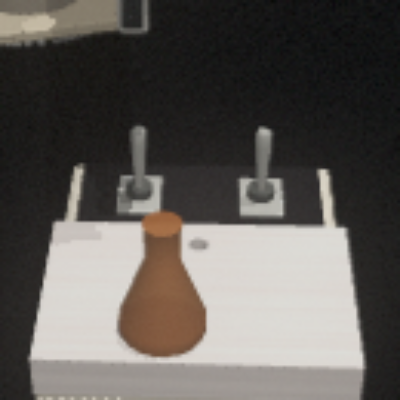

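```bash
python3 - <<'E'
from h import *
from cell import get_image
T=get_image('top');S=get_image('scene');t=cam(T);s=cam(S)
np.set_printoptions(precision=1,suppress=True)
print(atz(t,(394,241.55),68),atz(s,(125.1,200.0),68),tri([t,s],[(394,241.55),(125.1,200)]))
# block top corners in top view crop -> z=34
for c in [(460,150),(632,80),(706,243),(540,322)]:
    u=np.array([c[0]-400,c[1]])*55/400-0.43+[365,215]; print(atz(t,u,34))
a=[]
E
```

```text
[ 456.8 -303.2   68. ] [ 456.6 -302.8   68. ] [ 456.8 -303.    68.1]
[ 474.3 -261.4   34. ]
[ 496.6 -321.3   34. ]
[ 440.6 -342.5   34. ]
[ 415.4 -284.9   34. ]
```

```bash
cat >> h.py <<'E'
def rel(cur,yaw,tgt):
    d=np.array(tgt)-np.array(cur);c,s_=np.cos(yaw),np.sin(yaw)
    return np.array([d[0]*c+d[1]*s_, d[0]*s_-d[1]*c, -d[2]])/1000
E
python3 - <<'E'
from h import *
from cell import ctrl
s=ctrl.read_state();print(s['clock'],s['eef_pos'],s['tool_rot'],s['qpos'])
print(rel(s['eef_pos'],-.2755,(456.7,-303,s['eef_pos'][2])))
E
```

```text
8.825 [504.20301418  20.27416266 230.30606068] [ 3.14062467e+00  1.88617222e-03 -2.76235495e-01] [-0.4331058   0.46183109  0.48554787  1.92497954 -0.2864729   0.82482428
 -0.07025055]
[ 0.04222802  0.32400542 -0.        ]
```

Call:
{"api": "move_arm", "payload": {"moves": [[[0.007,0.05,0,0,0,0],[0.014,0.105,0,0,0,0],[0.021,0.16,0,0,0,0],[0.028,0.215,0,0,0,0],[0.035,0.27,0,0,0,0],[0.0415,0.324,0,0,0,0],[0.0415,0.324,0,0,0,0],[0.0415,0.324,0.05,0,0,0],[0.0415,0.324,0.1,0,0,0],[0.0415,0.324,0.12,0,0,0],[0.0415,0.324,0.12,0,0,0]]], "jaw": 0.65}}

```text
clock: 10.2
eef_pos: [455.4, -300.9, 109.4]
tool_rot: [-3.14, 0.004, -0.275]
force: [-0.1, 0.5, 0.2]
width: 55.4
```

```bash
python3 - <<'E'
from h import *
from cell import get_image,ctrl
s=ctrl.read_state();print(s['clock'],s['eef_pos'],s['tool_rot'],s['width'])
S=get_image('scene')['color'];T=get_image('top')['color']
a=cv2.resize(S[130:250,80:200],(400,400));b=cv2.resize(T[190:290,345:445],(400,400))
cv2.imwrite('pics/4.png',cv2.hconcat([a,b]))
E
```

```text
10.2 [ 455.40954853 -300.92372008  109.40650899] [-3.13992529  0.00448553 -0.275262  ] 55.40902297202133
```

View pics/4.png

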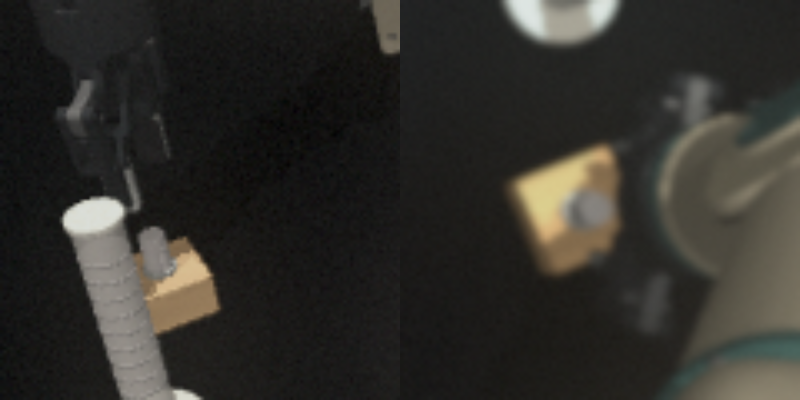

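The gripper hangs over the block and the pin (pin in the scene crop at (153,245)), and the fingers are clear of the short cylinder. Next I'll descend.

Call:
{"api": "move_arm", "payload": {"moves": [[[0,0,0.03,0,0,0],[0,0,0.055,0,0,0],[0,0,0.069,0,0,0],[0,0,0.069,0,0,0],[0,0,0.069,0,0,0]]], "jaw": 0.65}}

```text
clock: 10.92
eef_pos: [457.1, -303.2, 43.3]
tool_rot: [3.141, -0.002, -0.276]
force: [0.2, -0.2, -0.5]
width: 55.8
```

Call:
{"api": "move_arm", "payload": {"moves": [[[0,0,0,0,0,0],[0,0,0,0,0,0],[0,0,0,0,0,0],[0,0,0,0,0,0],[0,0,0,0,0,0]]], "jaw": 0}}

```text
clock: 11.55
eef_pos: [456.8, -302.9, 43.1]
tool_rot: [3.142, -0.001, -0.276]
force: [-0.6, 0.6, 5.5]
width: 18.2
```

Call:
{"api": "move_arm", "payload": {"moves": [[[0,0,0,0,0,0],[0,0,0,0,0,0],[0,0,0,0,0,0.18],[0,0,0,0,0,0.36],[0,0,0,0,0,0.54],[0,0,0,0,0,0.72],[0,0,0,0,0,0.9],[0,0,0,0,0,1.08],[0,0,0,0,0,1.26],[0,0,0,0,0,1.44],[0,0,0,0,0,1.571],[0,0,0,0,0,1.571],[0,0,0,0,0,1.571]]], "jaw": 0.5}}

```text
clock: 13.18
eef_pos: [456.4, -302.5, 42.2]
tool_rot: [3.141, 0.0, -1.845]
force: [0.1, -0.6, -0.7]
width: 42.7
```

Call:
{"api": "move_arm", "payload": {"moves": [[[0,0,0,0,0,0],[0,0,0,0,0,0],[0,0,0,0,0,0],[0,0,0,0,0,0],[0,0,0,0,0,0],[0,0,0,0,0,0]]], "jaw": 0}}

```text
clock: 13.92
eef_pos: [456.5, -302.8, 42.6]
tool_rot: [-3.141, -0.0, -1.847]
force: [-0.2, 1.2, 5.9]
width: 18.3
```

Call:
{"api": "move_arm", "payload": {"moves": [[[0,0,-0.025,0,0,0],[0,0,-0.07,0,0,0],[0,0,-0.12,0,0,0],[-0.03,-0.005,-0.138,0,0,0],[-0.08,-0.0135,-0.138,0,0,0],[-0.135,-0.0227,-0.138,0,0,0],[-0.19,-0.032,-0.138,0,0,0],[-0.245,-0.0413,-0.138,0,0,0],[-0.3,-0.0505,-0.138,0,0,0],[-0.345,-0.0581,-0.138,0,0,0],[-0.374,-0.063,-0.138,0,0,0],[-0.374,-0.063,-0.138,0,0,0],[-0.374,-0.063,-0.12,0,0,0],[-0.374,-0.063,-0.103,0,0,0],[-0.374,-0.063,-0.103,0,0,0],[-0.374,-0.063,-0.103,0,0,0]]]}}

```text
clock: 15.92
eef_pos: [619.0, 39.2, 145.2]
tool_rot: [3.142, -0.0, -1.848]
force: [0.6, 0.2, -0.9]
width: 18.0
```

```bash
python3 - <<'E'
from h import *
from cell import get_image,ctrl
s=ctrl.read_state();print(s['clock'],s['eef_pos'],s['tool_rot'],s['width'],s['force'])
S=get_image('scene')['color'];T=get_image('top')['color']
cv2.imwrite('pics/5s.png',S);
a=cv2.resize(S[160:230,235:305],(560,560),interpolation=cv2.INTER_CUBIC)
cv2.imwrite('pics/5.png',a);cv2.imwrite('pics/5t.png',cv2.resize(T[110:260,190:340],(400,400)))
E
```

```text
15.925 [618.9774719   39.1677526  145.24566355] [ 3.14156812e+00 -4.06601965e-04 -1.84820270e+00] 17.99742249631625 [ 0.6105671   0.1645465  -0.90333059]
```

View pics/5.png

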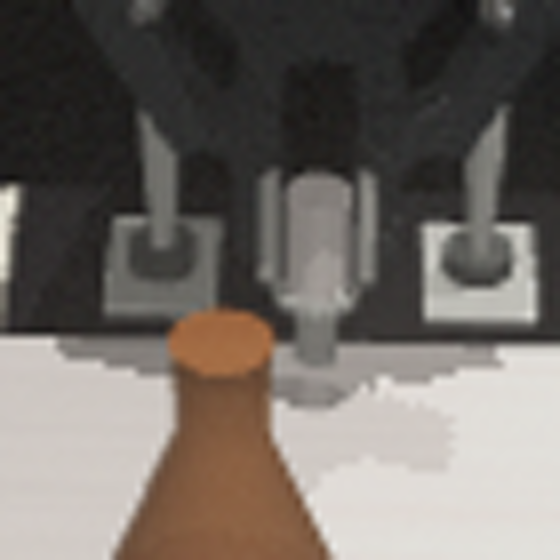

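View pics/5s.png

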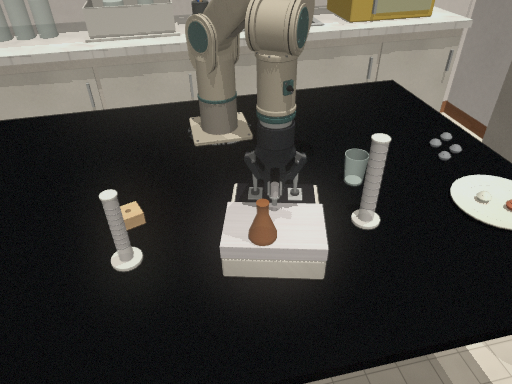

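```bash
python3 - <<'E'
from h import *
from cell import get_image
S=get_image('scene');s=cam(S)
np.set_printoptions(precision=2,suppress=True)
for p in [(619.3,40,100),(619.3,40,115),(619.3,40,137),(620.3,40,100),(619.3,41,100)]: print(p,proj(s,p))
g=cv2.cvtColor(S['color'],cv2.COLOR_BGR2GRAY);print(g[190:216,264:286])
E
```

```text
(619.3, 40, 100) [274.38 208.95]
(619.3, 40, 115) [274.47 203.76]
(619.3, 40, 137) [274.61 195.96]
(620.3, 40, 100) [274.5  209.22]
(619.3, 41, 100) [274.81 208.89]
[[ 48  47  50  81 117 116  72 121 129 130 137 139 136 131 126  77 128 132
   68  53  52  52]
 [ 45  48  52  81 117 118  67 119 129 132 137 152 151 134 124  76 128 131
   70  54  56  50]
 [ 40  46  44  76 114 104  66 120 130 133 150 155 153 147 127  76 129 134
   67  56  52  54]
 [ 44  44  45  73 128 104  66 122 129 145 153 154 153 149 125  79 128 133
   69  53  49  54]
 [ 45  44  43  76 118 101  67 123 130 147 153 155 152 149 109  74 129 132
   66  50  54  52]
 [ 43  43  44  53  66  99 107 127 133 146 154 155 153 148 132  92  89  84
   58  56  53  55]
 [ 45  46  43  46  47 100 108 117 147 149 154 155 152 159 120 112  73  58
   55  55  53  55]
 [ 44  43  45  46  46  71 126 156 171 166 157 157 147 171 152 110  61  55
   55  53  54  54]
 [ 59  54  46  48  46  50  94 123 147 140 147 157 146 135 137  85  58  54
   58  57  58  57]
 [110 112  91  61  47  48  54  66 111 123 129 135 122  92  72  51  56  58
   55  59  56  56]
 [115
[... 783 characters left out ...]
2 138 134 146 155 156 154 156
  216 218 215 215]
 [ 90  90  88  86 114 129 131 122 132 140 141 139 130 126 155 196 214 201
  218 221 220 221]
 [ 93  91  91  91 118 192 196 135 133 140 139 137 132 175 198 202 204 202
  205 205 204 206]
 [ 94  95  93  93 122 198 202 198 197 186 185 184 196 199 204 203 203 203
  203 204 203 203]
 [ 97  96  96  95 123 199 203 203 202 202 202 202 202 203 202 203 202 203
  203 202 203 202]
 [ 99  98  98  96 123 199 203 203 203 203 203 204 204 204 205 203 204 204
  204 204 203 203]
 [102 100  98  99 100 195 200 201 200 200 201 202 203 202 202 201 201 201
  201 201 202 202]
 [101 102 102 102  99 156 200 202 203 203 203 203 203 204 202 201 202 204
  203 202 203 203]]
```

Shank axis (274.25 px) and hole (274.1 px) agree to within about 0.5 mm, and the rows agree too. I'll descend partway and check the force.

Call:
{"api": "move_arm", "payload": {"moves": [[[0,0,0.006,0,0,0],[0,0,0.012,0,0,0],[0,0,0.015,0,0,0],[0,0,0.017,0,0,0],[0,0,0.019,0,0,0],[0,0,0.021,0,0,0],[0,0,0.021,0,0,0]]]}}

```text
clock: 16.95
eef_pos: [619.0, 40.0, 124.2]
tool_rot: [3.141, -0.0, -1.847]
force: [-0.6, 0.5, -1.0]
width: 18.0
```

No contact at 6 mm depth, so the shank is in. I'll press home.

Call:
{"api": "move_arm", "payload": {"moves": [[[0,0,0.003,0,0,0],[0,0,0.006,0,0,0],[0,0,0.009,0,0,0],[0,0,0.012,0,0,0],[0,0,0.014,0,0,0],[0,0,0.0155,0,0,0],[0,0,0.0165,0,0,0],[0,0,0.017,0,0,0],[0,0,0.017,0,0,0],[0,0,0.017,0,0,0]]]}}

```text
clock: 18.2
eef_pos: [619.0, 40.0, 108.6]
tool_rot: [-3.141, 0.001, -1.847]
force: [-3.1, 0.8, 8.9]
width: 17.8
```

```bash
python3 - <<'E'
from h import *
from cell import get_image,ctrl
s=ctrl.read_state();print(s['clock'],s['eef_pos'],s['force'])
S=get_image('scene')['color']
cv2.imwrite('pics/6.png',cv2.resize(S[160:230,235:305],(560,560),interpolation=cv2.INTER_CUBIC))
E
```

```text
18.2 [619.04732096  39.95651899 108.59236436] [-3.13654656  0.82929944  8.88897214]
```

View pics/6.png

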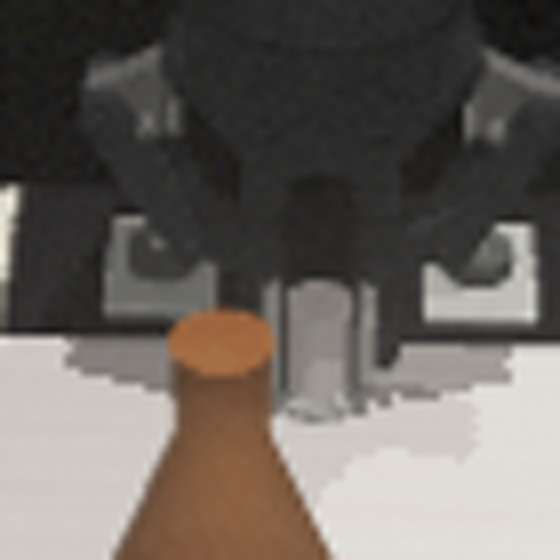

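The collar sits on the platform (crop (318,408)) with the pin upright. I'll press a little more, then release and retreat.

Call:
{"api": "move_arm", "payload": {"moves": [[[0,0,0.001,0,0,0],[0,0,0.001,0,0,0],[0,0,0.001,0,0,0],[0,0,0.001,0,0,0]]]}}

```text
clock: 18.75
eef_pos: [619.1, 39.9, 108.5]
tool_rot: [-3.141, 0.002, -1.847]
force: [-5.5, 1.9, 14.8]
width: 17.8
```

Call:
{"api": "move_arm", "payload": {"moves": [[[0,0,0,0,0,0],[0,0,0,0,0,0],[0,0,0,0,0,0],[0,0,0,0,0,0],[0,0,-0.02,0,0,0],[0,0,-0.06,0,0,0],[0,0,-0.12,0,0,0],[0,0,-0.16,0,0,0],[0,0,-0.16,0,0,0],[0,0,-0.16,0,0,0]]], "jaw": 0.5}}

```text
clock: 20.0
eef_pos: [618.7, 40.2, 266.6]
tool_rot: [3.141, 0.001, -1.847]
force: [-0.1, 0.6, 0.2]
width: 42.7
```

```bash
python3 - <<'E'
from h import *
from cell import get_image,ctrl
S=get_image('scene');s=cam(S);S=S['color']
s_=ctrl.read_state();print(s_['clock'],s_['eef_pos'],s_['force'],s_['width'])
print(proj(s,(619,40,134)))
cv2.imwrite('pics/7.png',cv2.resize(S[160:230,225:305],(640,560),interpolation=cv2.INTER_CUBIC));cv2.imwrite('pics/7s.png',S)
E
```

```text
20.05 [618.41238412  40.30313758 265.81153456] [-0.23700759 -0.5485147   0.35259646] 42.708960604102025
[274.55268862 196.95897846]
```

View pics/7.png

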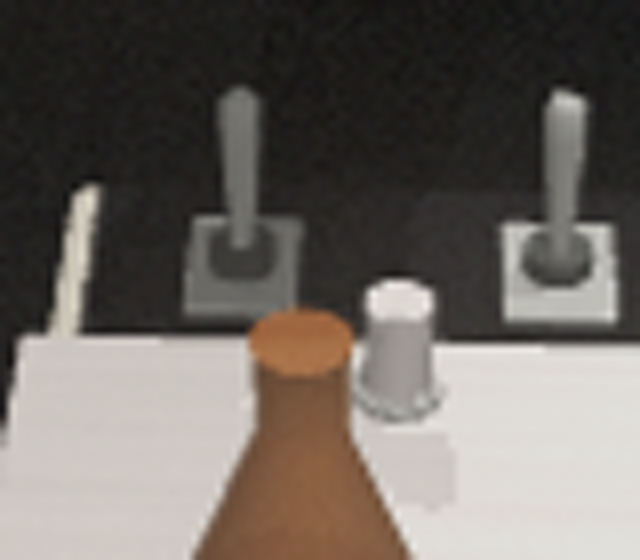

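View pics/7s.png

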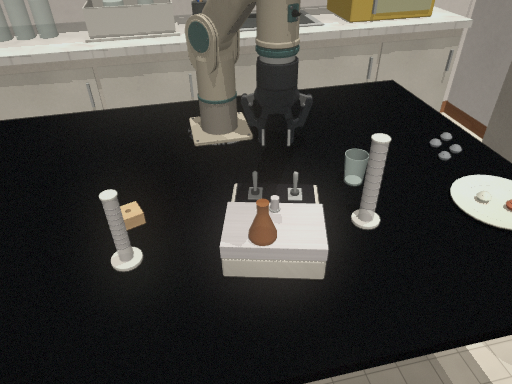

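The pin sits upright with its collar on the platform; its top is at (274.4, 197.3) against (274.6, 197.0) predicted for a seated pin. Both levers are upright, the glassware is where it was, and the arm is clear.

```bash
python3 -c "
from cell import job
print(job.finish_job())"
```

```text
the job is handed in; nothing more can be done
None
```

I set both toggles to centre off, pressed the lock pin home in the platform, let go, and handed the job in at about 20 s of the 64 s allowed. Handing in reports no verdict, so the result rests on my own last checks.

- **Toggles:** I brought each lever to centre by closing the jaws around it to a 17 mm gap. That stops it being thrown across. Both stand upright in the last picture.
- **Lock pin:** I gripped it twice, a quarter turn apart, to centre it in the jaws. It entered the hole without contact force and was pressed to 14.8 N. After release its top appears at (274.4, 197.3) px. A fully seated, upright pin should appear at (274.6, 197.0) px.
- **Bystanders:** The flask, beaker and both measuring cylinders look unmoved in the last scene picture. I judged this by eye and did not measure it.
- **Arm:** It ended about 160 mm above the pin, with the force reading near zero.

No check failed. The top and scene cameras placed the hole about 2 mm apart, so I used a point between the two. A close-up of the pin held over the hole confirmed that point before I lowered it.

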